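# Return the knobbed jar to the sprung carousel, turn it to the front and hold it

### The job

Put the jar with the tall knob on its lid back into the one free ring of the condiment carousel (the ring with the cork disc in it), then turn the carousel until that jar stands right at the front, in line with the short upright post on the tongue of the base. A spring turns the carousel back when it is let go, so keep hold of it and finish while holding it still there. All five jars must stand upright in their wire rings; do not lift or topple the plain ones, and leave the other things on the table alone.

Things in the scene. Friction and masses are not known exactly. Their poses are not given: they have to be found in the camera images.
- carousel: Fixed foot; origin on the table under the turning axis, z up (its yaw does not tell the front). On it turns a white disc 260 mm across, top 24 mm above the table, with five wire rings 72 degrees apart, 90 mm from the axis: plain jars in four, a cork disc in the free one. Rings: 56 mm inside, 4 mm wire, top 26 mm above the disc. A steel stub 28 mm across, 50 mm tall, stands in the middle.
- turntable (a joint): Turntable angle, rad: 0 at rest at the start, growing counter-clockwise seen from above, stops at -2.8 and 2.8. A spring pulls it back to 0 with about 0.12 N m per rad (2 N at the rings at 1.5 rad); it turns easily otherwise. The free ring starts 0.6 to 1.95 rad from the front, to either side; the short way round is within the stops.
- turntable_centre (a point): Point on the turning axis at the top face of the white disc.
- front_spot (a point): Point on the level of the top of the disc, 90 mm from the axis towards the front post: where the axis of the knobbed jar must come in the end. It is fixed and does not turn with the turntable. The front looks roughly towards the robot but its direction varies.
- front_post (a point): Top of the short round steel post, 14 mm across, 35 mm above the table, standing on a fixed black tongue 45 mm wide that sticks out from under the turntable 50 mm beyond its edge; the post is 155 mm from the axis. It marks the front. Fixed.
- knob_jar_center (a point): The marked jar: steel canister 48 mm across, foot tapered to 38 mm over the lowest 8 mm, lid 51 mm across with its top 77 mm up, and on it an upright knob 22 mm across, 34 mm tall. 0.15 to 0.3 kg. Starts on the table left or right of the carousel; in the ring it has 4 mm play all round and its underside is 28 mm above the table. Point: on its axis, 38.5 mm above its underside.
- knob_jar_knob (a point): Centre of the knob on the lid of the marked jar, 93.5 mm above its underside (17 mm above the lid, 17 mm below the top of the knob), on its axis.
- coaster_center (a point): Centre of a loose cork disc, 42 mm across and 4 mm thick, 12 g, lying on the white disc in the middle of the free wire ring; it turns with the turntable.
- jar_a_center (a point): Plain steel canister (bystander), 48 mm across, 77 mm tall with its flat lid 51 mm across, 0.22 kg; standing loose in a wire ring of the turntable. The point is at its centre, half-way up.
- jar_b_center (a point): Plain steel canister (bystander), 48 mm across, 77 mm tall with its flat lid 51 mm across, 0.22 kg; standing loose in a wire ring of the turntable. The point is at its centre, half-way up.
- jar_c_center (a point): Plain steel canister (bystander), 48 mm across, 77 mm tall with its flat lid 51 mm across, 0.22 kg; standing loose in a wire ring of the turntable. The point is at its centre, half-way up.
- jar_d_center (a point): Plain steel canister (bystander), 48 mm across, 77 mm tall with its flat lid 51 mm across, 0.22 kg; standing loose in a wire ring of the turntable. The point is at its centre, half-way up.
- cup_center (a point): Steel cup (bystander), 72 mm across, 80 mm tall, standing on the side of the carousel away from the knobbed jar; the point is at its centre.
- sauce_bottle_center (a point): Amber glass bottle (bystander), 60 mm across, 170 mm tall, standing behind the carousel; the point is at its centre.
- bowl_center (a point): Steel bowl (bystander), 150 mm across, 60 mm tall, standing to the left of the carousel; the point is at its centre.
- spoon_grip (a point): Grip of a long spoon (bystander) lying on the table to the right of the carousel.
There are look-alikes about, which are no part of the job. Leave any pink or red look-alike of the part that bears jar_a_center alone.

How it is judged:
By the outcome, as a careful person would: the job done as asked, in the order asked, and still so for the second after the job is handed in, while the arm keeps its last pose, push and grip.
It also fails if it takes over 42 s, if anything falls off the work surface, if the arm or the gripper's body presses on something with over 40 N, if the wrist force passes 120 N, or if a joint passes its speed limit or range.

### The arm

A 6-joint arm with a two-finger parallel gripper is mounted at the origin on the work surface. World frame = base frame: x ahead of the robot, y to its left, z up, the work surface at z = 0. Lengths are in m, angles in rad, forces in N, time in s.
With the tool pointing down it reaches from about 0.275 to 1 m from the base axis. Payload 8.4 kg.
Tool frame: the origin (TCP) lies on the centre line of the jaws, within the pads' length; the fingertips stand 17 mm ahead of it and the grasp point (between the pads) lies 2 mm behind it (bot.tcp_to_tips is the z of the fingertips in the tool frame, in m); z points along the fingers, y is the line along which they close (so a half turn about z gives the same grasp; the last joint's range is limited). The gripper opens to 85 mm and grips with 20 to 120 N. Pads are 22 mm wide; open, the fingers measure 114 mm over their backs; the gripper's body (76 mm by 85 mm) begins 54 mm behind the grasp point. The pads swing forward as they close: fully open they stand 13 mm farther back than shut.
Start: joints at [1.283, 0.353, 1.633, -0, 1.155, -0.002], TCP at [0.176, 0.6, 0.248] pointing down, gripper open.
Joint ranges: [-2.63, 2.63], [-0.92, 2.1], [0.06, 2.66], [-1.3, 4.44], [0, 2.69], [-3.02, 3.02]. Speed limits (rad/s): [2.22, 2.22, 2.79, 3.14, 3.14, 3.14].

### API

Orientations are given as a unit quaternion [x, y, z, w].
In Python, from workcell import bot, hand, kinematics, get_obs, vision, hand_in gives the robot as it stands. The module is installed in compiled form; this text tells all that it offers. Calls block until the motion is done:
- bot.reach(position, orientation): joint-space move of the TCP to a pose.
- bot.servo_line(position, ori=None, velocity=0.15): straight line of the TCP; ori=None keeps the orientation; velocity is the mean speed in m/s.
- bot.goto_joints(angles): joint-space move.
- hand.move_gripper(opening, strength=None): finger opening in m; strength is the grip in N (None keeps the last); returns when the fingers have stopped.
- bot.dwell(seconds).
- kinematics.solve_ik(position, orientation): joint angles nearest the present ones, or None.
- get_obs(): the state.
- vision.read_camera(name): name is "scene" or "top" or "wrist"; returns a dict with "frame" (480x640x3 uint8, red, green, blue), "intrinsics" (3x3 intrinsics, pixels), "view" (4x4, takes a point from world to camera coordinates). Camera axes: x right, y down, z forward; pixel columns grow to the right and rows downward; lengths in m; the calibration is good to about 2 mm. A picture is of the moment at which its call begins. There is no depth.
A pose or a line that the arm cannot do raises bot.IKError and nothing moves.
- hand_in(): hands the job in; it is judged then, once.
The state is a dict: "time_s": time; "joint_pos": joint angles; "joint_vel": joint speeds; "joint_efforts": joint torques, N m; "position": TCP position; "orientation": TCP orientation; "wrist_force": force on the tool from outside, world axes, zero at the start; "ft_torque": the same for the moment, N m; "gripper_width": finger opening in m; "grip_force": force on a finger pad.
Only numpy, scipy, OpenCV 4.12 (cv2) and the standard library are available. Lean on these libraries where they do the work, as an engineer would, in place of code of your own. Each camera call takes 0.05 s, during which the arm holds its last target. There are 200 camera calls.

## Working session

There is one attempt and no reset: what is moved stays moved. The work goes in short steps, each a Python script; the robot and the scene stay as the last script left them, time stands still between calls to the robot, and variables do not carry over. Pictures are saved under pics/ and viewed, at most 10 in all, crops included, and the job is handed in when it is done.

```bash
mkdir -p pics; cat > h.py <<'E'
import numpy as np, cv2
from workcell import bot, hand, kinematics, get_obs, vision, hand_in
def snap(name,fn=None,crop=None,scale=1):
    d=vision.read_camera(name); im=d["frame"][:,:,::-1]
    if crop: im=im[crop[1]:crop[3],crop[0]:crop[2]]
    if scale!=1: im=cv2.resize(im,None,fx=scale,fy=scale,interpolation=cv2.INTER_CUBIC)
    if fn: cv2.imwrite("pics/"+fn,im)
    return d
def px2w(d,u,v,z):
    K=np.array(d["intrinsics"]);V=np.array(d["view"]);R=V[:3,:3];t=V[:3,3]
    r=R.T@np.linalg.solve(K,[u,v,1]);c=-R.T@t
    return c+r*(z-c[2])/r[2]
def w2px(d,p):
    K=np.array(d["intrinsics"]);V=np.array(d["view"]);q=K@(V[:3,:3]@np.array(p)+V[:3,3]);return q[:2]/q[2]
E
python3 - <<'E'
from h import *
a=snap("top","top0.png");b=snap("scene","scene0.png")
for d in(a,b):
    V=np.array(d["view"]);print(-V[:3,:3].T@V[:3,3],V[:3,:3].round(2).tolist(),d["intrinsics"][0][0])
print(get_obs())
E
```

```text
[ 0.34200471 -0.01204099  1.19335478] [[-0.06, -1.0, 0.0], [-0.97, 0.06, -0.22], [0.22, -0.02, -0.98]] 493.2870194628392
[1.08902383 1.002114   1.06137747] [[-0.89, 0.45, -0.01], [0.3, 0.57, -0.77], [-0.34, -0.69, -0.64]] 586.2515554764417
{'time_s': 0.1, 'joint_pos': array([ 1.28260337e+00,  3.53568292e-01,  1.63403426e+00,  1.67291335e-05,
        1.15518846e+00, -2.44038828e-03]), 'joint_vel': array([-7.29432864e-05, -2.21038823e-03, -3.56972239e-03,  7.52138847e-04,
        2.23021617e-04,  1.71807098e-03]), 'joint_efforts': array([ 3.65737988e-04, -6.06362128e+01, -3.42821503e+01,  1.49622388e-04,
        4.00917386e-03, -3.90085779e-05]), 'position': array([0.17608412, 0.59927915, 0.24765427]), 'orientation': array([ 1.42394000e-01,  9.89809876e-01, -5.91756380e-04, -9.43344918e-05]), 'wrist_force': array([ 0.98751561,  0.13480803, -0.42273294]), 'ft_torque': array([-0.01315694,  0.03575347, -0.00145374]), 'grip_force': 0.0, 'gripper_width': 0.08541437583799484}
```

View pics/top0.png

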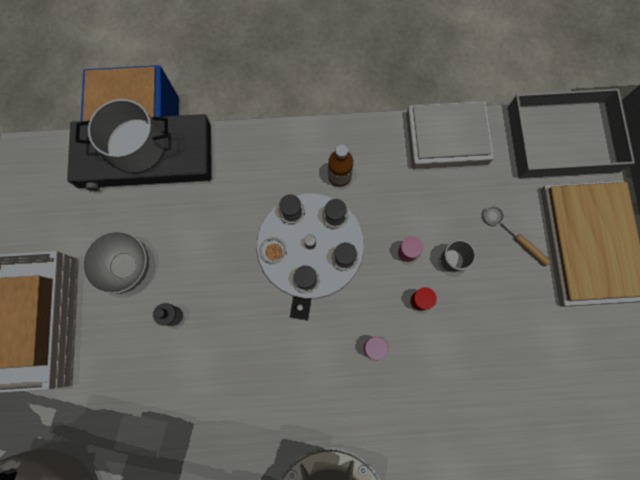

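View pics/scene0.png

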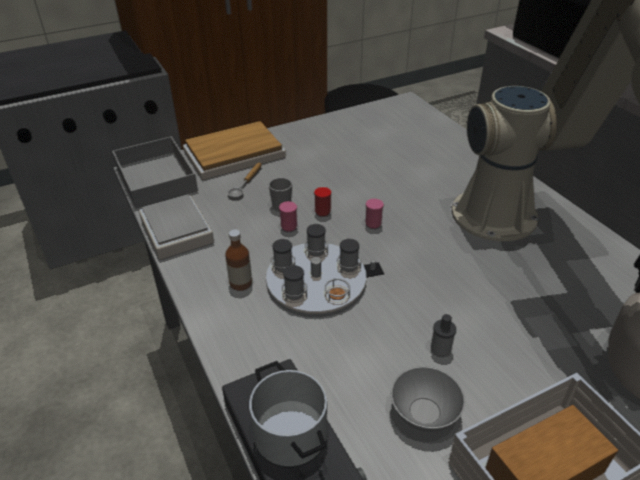

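Knobbed-jar candidates: the black knobbed canister at top (167,314), scene (444,337). The others are plain jars in the carousel, top (290,207), (335,212), (345,255), (305,277); pink cans (411,248), (376,348); a red can (424,298); and the cup (458,256). Only (167,314) has a knob on its lid. The free ring is at (273,252) and the post at (300,307). I'll check the choice in one close crop.

```bash
python3 - <<'E'
from h import *
d=vision.read_camera("top");im=d["frame"][:,:,::-1]
e=vision.read_camera("scene");s=e["frame"][:,:,::-1]
A=cv2.resize(im[185:325,250:370],None,fx=4,fy=4,interpolation=cv2.INTER_CUBIC)
B=cv2.resize(im[290:340,140:190],None,fx=5,fy=5,interpolation=cv2.INTER_CUBIC)
C=cv2.resize(s[305:367,415:475],None,fx=5,fy=5,interpolation=cv2.INTER_CUBIC)[:310,:250]
o=np.zeros((560,740,3),np.uint8);o[:560,:480]=A;o[:250,485:735]=B;o[250:560,485:735]=C
cv2.imwrite("pics/crop1.png",o)
# disc fit
g=im[:,:,::-1].astype(int).sum(2)
print("stub",px2w(d,310,237,.074),"post",px2w(d,300,307,.035),"cork",px2w(d,273,252,.028))
for k in(165,): print("knobtop",px2w(d,162,309,.111),"base",px2w(d,170,318,.0))
print("scene knob", px2w(e,446,318,.111),"stub",px2w(e,316,262,.074))
print([ (n,px2w(d,u,v,.101).round(3)) for n,u,v in(("a",290,203),("b",336,208),("c",346,252),("d",305,274))])
E
```

```text
stub [0.60137892 0.00764436 0.074     ] post [0.44444199 0.04098586 0.035     ] cork [0.58062431 0.0993977  0.028     ]
knobtop [0.45232782 0.33765759 0.111     ] base [0.44099479 0.35422656 0.        ]
scene knob [0.44812557 0.34803984 0.111     ] stub [0.59754744 0.0171843  0.074     ]
[('a', array([0.678, 0.049, 0.101])), ('b', array([ 0.66 , -0.056,  0.101])), ('c', array([ 0.555, -0.072,  0.101])), ('d', array([0.511, 0.023, 0.101]))]
```

View pics/crop1.png

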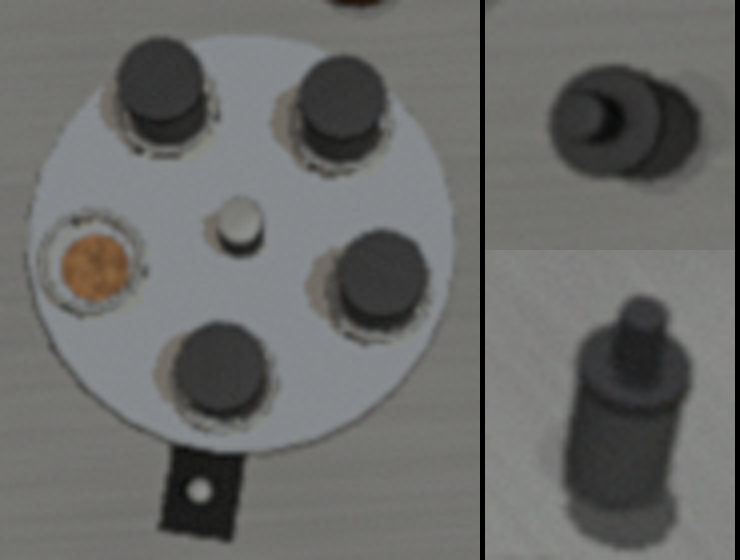

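The crop confirms it: the canister at top (167,314) has a tall knob on its lid, with the knob top at top pixel (160,313). The cork is at (274,252), the post at (300,307.5) and the stub top at (310,240). Next I go above the jar and take a close look.

```bash
cat >> h.py <<'E'
def q(psi):  # tool down, closing axis at angle psi in world
    a=(psi+np.pi/2)/2; return [np.cos(a),np.sin(a),0,0]
E
python3 - <<'E'
from h import *
d=vision.read_camera("top")
print("knob",px2w(d,160,313.4,.111),"lid",px2w(d,164,314,.077),"stub",px2w(d,310,239.75,.074),"disc",px2w(d,310.25,246,.024),"post",px2w(d,300,307.5,.035),"ring",px2w(d,273.25,250.5,.037),"cork",px2w(d,273.75,251.75,.028))
print(kinematics.solve_ik([.45,.342,.26],q(.2)))
bot.reach([.45,.342,.26],q(.2))
d=snap("wrist","w1.png");V=np.array(d["view"]);print(-V[:3,:3].T@V[:3,3],V[:3,:3].round(2).tolist())
print(get_obs()["time_s"],get_obs()["joint_pos"], w2px(d,[.45,.342,.111]))
E
```

```text
knob [0.44307482 0.34189864 0.111     ] lid [0.44434802 0.3440618  0.077     ] stub [0.59482712 0.00801051 0.074     ] disc [0.59059051 0.00916762 0.024     ] post [0.44328302 0.04104546 0.035     ] ring [0.58239588 0.09779707 0.037     ] cork [0.58112414 0.09757213 0.028     ]
[ 6.47216572e-01  2.49124259e-01  1.75079751e+00 -4.44089210e-16
  1.14167089e+00  4.47216572e-01]
[0.43565759 0.41100309 0.38585836] [[0.98, 0.2, -0.0], [0.19, -0.94, 0.27], [0.05, -0.27, -0.96]]
1.7 [6.48965003e-01 2.49354255e-01 1.75055466e+00 3.27669682e-04
 1.14164743e+00 4.46907749e-01] [319.38022722 226.62341706]
```

View pics/w1.png

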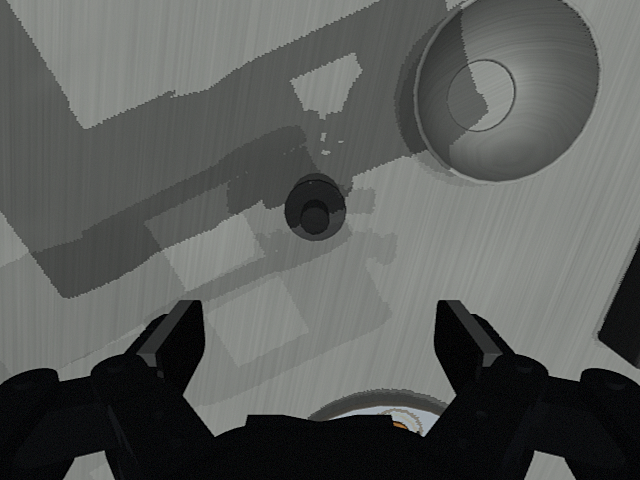

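The wrist view shows the jar: knob top at (315,217), lid centre about (315,208). The bowl is clear of it at (507,90). I'll compute the position, grasp and lift.

```bash
python3 - <<'E'
from h import *
d=vision.read_camera("wrist")
k=px2w(d,315,217,.111);l=px2w(d,315,207.5,.077);print(k,l)
p=(k+l)/2
Q=q(.2)
hand.move_gripper(.06)
bot.servo_line([p[0],p[1],.15],Q,.2)
d=snap("wrist","w2.png")
bot.servo_line([p[0],p[1],.099],Q,.1)
o=get_obs();print(o["wrist_force"],o["position"])
hand.move_gripper(.012,40)
o=get_obs();print(o["wrist_force"],o["gripper_width"],o["grip_force"],o["position"],o["time_s"])
E
```

```text
[0.44531731 0.34857171 0.111     ] [0.44496836 0.34854659 0.077     ]
[ 0.34175765  0.52329077 -0.97561489] [0.44545271 0.34878103 0.09939483]
[-0.82907876 -1.08466579  6.59213285] 0.02090206455771166 38.95190119743347 [0.44539448 0.34882925 0.09966925] 3.9667
```

View pics/w2.png

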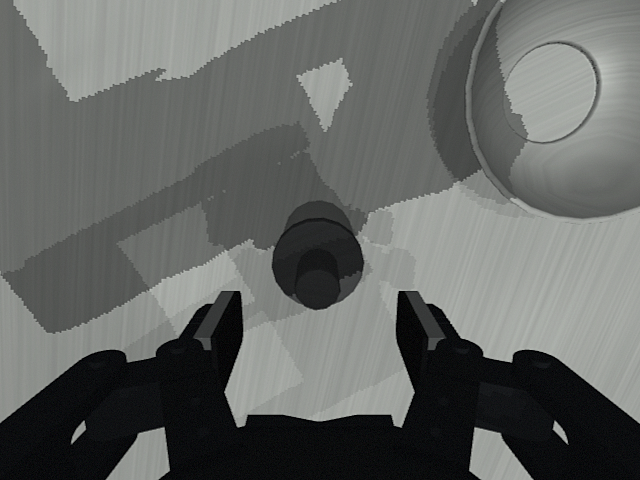

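Grasp made; in w2 the knob top was at (318,290), centred between the pads. Now I lift and hover next to the ring with the camera on the ring side.

```bash
python3 - <<'E'
from h import *
bot.servo_line([.4454,.3486,.22],None,.2)
o=get_obs();print(o["wrist_force"],o["gripper_width"],o["time_s"])
print(kinematics.solve_ik([.49,.11,.24],q(-np.pi/2)))
bot.reach([.49,.11,.24],q(-np.pi/2))
d=snap("wrist","w3.png")
o=get_obs();print(o["wrist_force"],o["position"],o["time_s"])
for n,p in dict(ring=[.5824,.0978,.037],post=[.4433,.041,.035],stub=[.593,.008,.074],knobtop=[o["position"][0],o["position"][1],.252]).items():print(n,w2px(d,p))
np.savez("w3.npz",**{k:np.array(v) for k,v in d.items()})
E
```

```text
[-0.31085645 -0.2028999  -3.13757163] 0.021058879624467692 4.725
[ 2.17841879e-01  1.70415644e-01  1.90001618e+00 -4.44089210e-16
  1.07116083e+00  1.78863821e+00]
[ 0.25511252  0.59836326 -1.58523011] [0.48985502 0.11054737 0.23949428] 5.9833
ring [334.72013469  96.14024502]
post [395.68836556 260.60385135]
stub [465.85778386  76.39944255]
knobtop [318.25213467 345.99671741]
```

View pics/w3.png

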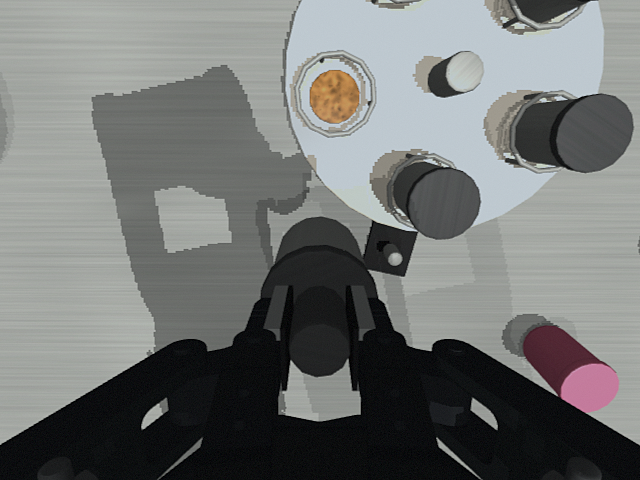

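W3 shows the ring at about (335,93), the cork at (334,96), the post top at (396,259) and the stub top at (466,71). One enlarged crop for the ring centre.

```bash
python3 - <<'E'
from h import *
im=cv2.imread("pics/w3.png");d=dict(np.load("w3.npz"))
c=im[35:150,280:395]; o=cv2.resize(c,None,fx=5,fy=5,interpolation=cv2.INTER_CUBIC)
# overlay projected top ring at z=.05 r=.030 outer & .028 inner, candidate centres from coarse estimate
for r,col in((.032,(0,0,255)),(.028,(0,255,0))):
    P=[((w2px(d,[.5824+r*np.cos(t),.0978+r*np.sin(t),.05])-[280,35]+.5)*5).astype(int) for t in np.linspace(0,2*np.pi,90)]
    cv2.polylines(o,[np.array(P)],True,col,1)
cv2.imwrite("pics/crop2.png",o)
E
```

```text
(no output)
```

View pics/crop2.png

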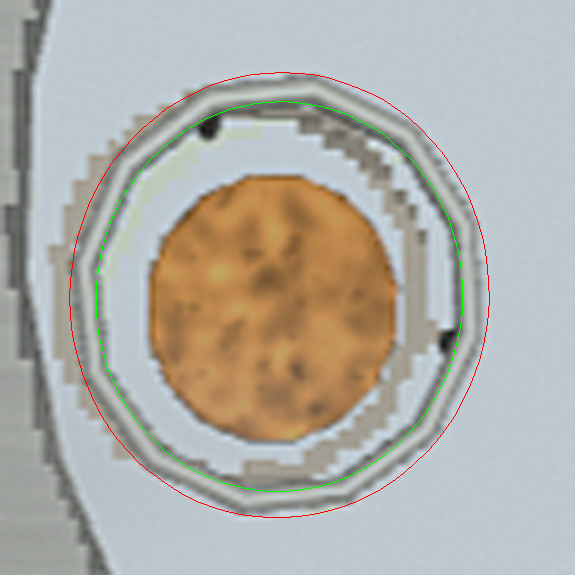

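The ring projected at z=0.05 around (0.5824, 0.0978) matches the wire to under 1 mm. Inserting now, with force checks.

```bash
python3 - <<'E'
from h import *
d=dict(np.load("w3.npz"))
print("post",px2w(d,396,259,.035),"stub",px2w(d,466,71,.074))
x,y=.5824,.0978
bot.servo_line([x,y,.24],None,.15)
bot.servo_line([x,y,.17],None,.12)
f0=get_obs()["wrist_force"];print(f0)
for z in (.155,.145,.137,.133,.131,.130,.129,.128,.127,.126):
    bot.servo_line([x,y,z],None,.04)
    o=get_obs();f=o["wrist_force"]-f0;print(z,o["position"].round(4),f.round(2))
    if np.abs(f[:2]).max()>6 or f[2]>4: break
print(get_obs()["time_s"])
snap("wrist","w4.png");d=snap("top","t4.png")
A=cv2.imread("pics/t4.png")[185:325,240:370];A=cv2.resize(A,None,fx=3,fy=3);B=cv2.resize(cv2.imread("pics/w4.png")[:, 120:520],None,fx=.875,fy=.875)
cv2.imwrite("pics/c4.png",np.hstack([A,B]))
E
```

```text
post [0.44482538 0.04080641 0.035     ] stub [0.59648689 0.00827235 0.074     ]
[ 0.5179789  -0.20744457 -1.92110588]
0.155 [0.5823 0.0978 0.1548] [-0.57  1.19 -0.09]
0.145 [0.5822 0.0977 0.1446] [-0.65  0.04  0.68]
0.137 [0.5822 0.0977 0.1366] [-0.39  0.65 -0.17]
0.133 [0.5822 0.0978 0.1327] [ 0.5   0.47 -0.31]
0.131 [0.5823 0.0978 0.1309] [-0.61 -0.18 -0.96]
0.13 [0.5823 0.0978 0.1299] [-0.33 -0.02  0.19]
0.129 [0.5824 0.0978 0.129 ] [-0.75  0.57 -0.37]
0.128 [0.5823 0.0978 0.1279] [-0.96  0.58 -0.9 ]
0.127 [0.5831 0.098  0.1277] [-0.52  0.91  6.05]
10.2667
```

View pics/c4.png

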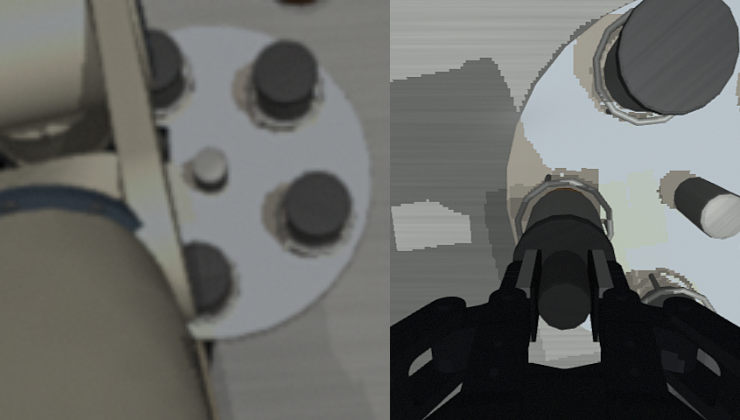

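The jar is seated: its foot touched at TCP z=0.1277, as computed, and it's visible inside the ring in w4 at about (565,210) in the composite. Now I turn along the arc.

```bash
python3 - <<'E'
from h import *
C=np.array([.5945,.0083]);P=np.array([.4442,.0409])
a1=np.arctan2(*(P-C)[::-1]); r0=np.array([.5824,.0978])-C
a0=np.arctan2(r0[1],r0[0]);print(np.degrees([a0,a1]),np.linalg.norm(r0),np.linalg.norm(P-C))
bot.servo_line([.5824,.0978,.1284],None,.03)
f0=get_obs()["wrist_force"]
N=14
for i in range(1,N+1):
    a=a0+(a1-a0)*i/N; p=C+.09*np.array([np.cos(a),np.sin(a)])
    bot.servo_line([*p,.1284],q(-np.pi/2+a-a0),.06)
    o=get_obs();f=o["wrist_force"]-f0
    if i%2==0: print(i,o["position"].round(4),f.round(1),np.round([f[:2]@[np.cos(a),np.sin(a)],f[:2]@[-np.sin(a),np.cos(a)]],1))
    if np.abs(f).max()>15: print("stop",f);break
print(o["time_s"],o["gripper_width"])
snap("wrist","w5.png");snap("scene","s5.png");d=snap("top","t5.png")
print("top: post,front",w2px(d,[*P,.035]),w2px(d,[*p,.139]))
A=cv2.resize(cv2.imread("pics/s5.png")[190:320,230:420],None,fx=2.1,fy=2.1);B=cv2.resize(cv2.imread("pics/w5.png")[:,100:540],None,fx=.9,fy=.9)
D=cv2.resize(cv2.imread("pics/t5.png")[185:325,240:370],None,fx=1,fy=1)
o=np.zeros((432,800,3),np.uint8);o[:273,:399]=A;o[:,402:798]=B[:432];o[280:420,:130]=D;cv2.imwrite("pics/c5.png",o)
E
```

```text
[ 97.69945005 167.76213387] 0.09031422922219953 0.15379483086241882
2 [0.5671 0.094  0.1283] [ 0.5 -1.4  0.2] [-1.5 -0. ]
4 [0.5527 0.088  0.1284] [-0.  -1.9  0.8] [-1.6  0.9]
6 [0.5395 0.0795 0.1283] [-0.2 -0.1  0.6] [0.1 0.2]
8 [0.5279 0.0689 0.1284] [-0.1 -1.1  1.6] [-0.7  0.9]
10 [0.5185 0.0564 0.1286] [0.1 1.5 5.2] [ 0.8 -1.3]
12 [0.5114 0.0426 0.1286] [-0.5  2.5  6.6] [ 1.4 -2.1]
14 [0.5068 0.0276 0.1286] [-0.5  2.2  9.4] [ 1. -2.]
14.5833 0.02075142662160999
top: post,front [300.04206221 307.10171188] [302.39942989 273.56167598]
```

View pics/c5.png

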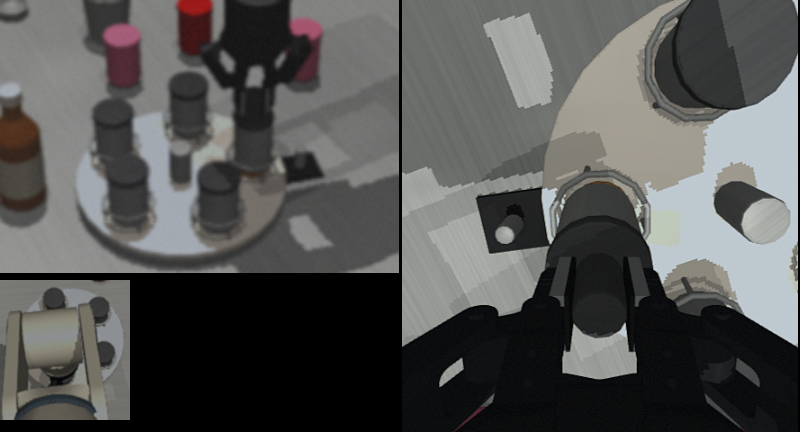

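The carousel has turned with the jar next to the post (wrist composite: post at (505,235), knob at (600,320)). However, the downward contact force rose to 9 N. The knob seems to have swivelled in the pads, leaving the jar leaning slightly. I'll measure the lean numerically against the earlier frames.

```bash
python3 - <<'E'
from h import *
for n in("w3","w4","w5"):
    im=cv2.imread(f"pics/{n}.png").astype(int)
    col=im[190:270,312:327].mean(1)  # BGR rows
    print(n,[tuple(c.astype(int)) for c in col][::2])
d=dict(np.load("w3.npz"));o=np.array([.48985,.11055])
# model: leading/camera direction is +x at w3; far-edge rows for upright jar: lid far edge z=.14+.077, bottom etc; effect of tilt t (bottom away from camera>0?)
from numpy import sin,cos
g=np.array([o[0],o[1],.2405])
for t in np.radians([-4,-2,0,2,4]):
    def pt(dx,h): # dx toward camera(+x), h height above underside ; rotate about grasp
        z=h-.101; return g+np.array([dx*cos(t)-z*sin(t),0,dx*sin(t)+z*cos(t)])
    print(round(np.degrees(t)),[w2px(d,pt(dx,h))[1].round(1) for dx,h in((.0255,.077),(.024,.008),(.019,0),(.011,.111))])
E
```

```text
w3 [(np.int64(129), np.int64(133), np.int64(130)), (np.int64(130), np.int64(136), np.int64(132)), (np.int64(134), np.int64(137), np.int64(135)), (np.int64(136), np.int64(140), np.int64(137)), (np.int64(133), np.int64(135), np.int64(133)), (np.int64(134), np.int64(138), np.int64(135)), (np.int64(141), np.int64(143), np.int64(141)), (np.int64(135), np.int64(139), np.int64(136)), (np.int64(136), np.int64(140), np.int64(137)), (np.int64(139), np.int64(143), np.int64(140)), (np.int64(140), np.int64(144), np.int64(141)), (np.int64(140), np.int64(143), np.int64(141)), (np.int64(142), np.int64(146), np.int64(142)), (np.int64(133), np.int64(136), np.int64(134)), (np.int64(47), np.int64(49), np.int64(47)), (np.int64(53), np.int64(54), np.int64(52)), (np.int64(53), np.int64(54), np.int64(53)), (np.int64(53), np.int64(54), np.int64(53)), (np.int64(53), np.int64(54), np.int64(53)), (np.int64(53), np.int64(54), np.int64(53)), (np.int64(53), np.int64(55), np.int64(53)), (np.int64(53), np.int64(55), np.int64(54)), (np.int64(54), np.int64(55), np.int64(53)), (np.int64(53), np.int64(55), np.int64(53))
[... 3964 characters left out ...]
int64(39), np.int64(38), np.int64(37)), (np.int64(36), np.int64(36), np.int64(34)), (np.int64(35), np.int64(35), np.int64(34)), (np.int64(37), np.int64(36), np.int64(34)), (np.int64(36), np.int64(36), np.int64(35)), (np.int64(35), np.int64(34), np.int64(34)), (np.int64(34), np.int64(34), np.int64(33))]
-4 [np.float64(244.0), np.float64(219.8), np.float64(225.8), np.float64(310.6)]
-2 [np.float64(242.5), np.float64(214.5), np.float64(220.2), np.float64(312.1)]
0 [np.float64(241.1), np.float64(209.2), np.float64(214.7), np.float64(313.6)]
2 [np.float64(239.7), np.float64(203.9), np.float64(209.1), np.float64(315.1)]
4 [np.float64(238.5), np.float64(198.7), np.float64(203.6), np.float64(316.7)]
```

The lean is about 5°: the foot edge moved from row 218 to 204 and the lid edge from 246 to 240, while the jar was upright in w3 and w4. I'll grip harder so it no longer swivels, then tilt the tool 5° about the pad axis to bring the jar upright.

```bash
cat >> h.py <<'E'
from scipy.spatial.transform import Rotation as Ro
C=np.array([.5945,.0083]);P=np.array([.4442,.0409]);a1=np.arctan2(*(P-C)[::-1]);a0=np.arctan2(.0895,-.0121)
S=C+.09*np.array([np.cos(a1),np.sin(a1)]);T=np.array([-np.sin(a1),np.cos(a1),0]);W=np.cross(T,[0,0,1])
def qt(deg): return (Ro.from_rotvec(W*np.radians(deg))*Ro.from_quat(q(-np.pi/2+a1-a0))).as_quat()
def edges():
    im=vision.read_camera("wrist")["frame"];c=im[180:270,312:327].astype(int).mean((1,2));g=np.diff(c)
    lid=np.argmin(c[45:75]); 
    return 180+np.where(np.abs(g)>12)[0]
E
python3 - <<'E'
from h import *
hand.move_gripper(.010,110)
o=get_obs();print(o["gripper_width"],o["grip_force"],o["wrist_force"].round(2),o["ft_torque"].round(3),edges())
for k in (1,2,3,4,5):
    bot.servo_line([*S,.1289],qt(k),.03)
    o=get_obs();print(k,o["position"].round(4),o["wrist_force"].round(2),o["ft_torque"].round(3))
print(edges(),o["time_s"],Ro.from_quat(o["orientation"]).as_matrix()[:,2].round(3),T.round(2))
E
```

```text
0.01918173333720477 107.72133708000183 [-0.62  1.58  7.41] [ 0.281  0.271 -0.004] [190 191 194 197 198 201 202 239]
1 [0.5067 0.0278 0.1287] [1.41 0.63 0.38] [ 0.315 -0.292 -0.008]
2 [0.5064 0.0276 0.1286] [ 0.76  0.97 -1.41] [ 0.282 -0.292 -0.038]
3 [0.5064 0.0275 0.1287] [ 1.24  0.37 -1.55] [ 0.318 -0.264  0.019]
4 [0.5066 0.0275 0.1289] [ 0.58  2.32 -1.18] [ 0.379 -0.306  0.005]
5 [0.5066 0.0275 0.1289] [ 1.91  0.9  -2.18] [ 0.42  -0.357  0.03 ]
[188 196 197 198 238 239] 16.25 [-0.018 -0.085 -0.996] [-0.21 -0.98  0.  ]
```

```bash
python3 - <<'E'
from h import *
def prof():
    im=vision.read_camera("wrist")["frame"];c=im[180:250,314:325].astype(int).mean(1)
    rb=c[:,0]-c[:,2]; s=c.mean(1); return "cork rows",(180+np.where(rb>20)[0]).tolist(),"dark from",180+int(np.where(s>75)[0].max())+1,"lid",180+30+int(np.argmin(s[30:]))
print(prof(),edges())
for k in (6,6.6):
    bot.servo_line([*S,.1289],qt(k),.03)
print(prof())
for z in (.1284,.128,.1276,.1272,.1268):
    bot.servo_line([*S,z],qt(6.6),.02)
    o=get_obs();print(z,o["position"].round(4),o["wrist_force"].round(2),o["ft_torque"].round(3))
    if o["wrist_force"][2]>2: break
print(prof(),o["time_s"])
snap("wrist","w6.png");snap("scene","s6.png")
A=cv2.resize(cv2.imread("pics/s6.png")[190:310,260:400],None,fx=2.8,fy=2.8,interpolation=cv2.INTER_CUBIC);B=cv2.resize(cv2.imread("pics/w6.png")[:,100:540],None,fx=.9,fy=.9)
o=np.zeros((432,800,3),np.uint8);o[:336,:392]=A;o[:,402:798]=B;cv2.imwrite("pics/c6.png",o)
E
```

```text
('cork rows', [198, 199, 200, 201, 202, 203], 'dark from', 198, 'lid', 240) [188 197 198 238 239]
('cork rows', [197, 198, 199, 200, 201, 202, 203], 'dark from', 194, 'lid', 240)
0.1284 [0.5063 0.0273 0.1283] [ 1.87  1.8  -2.01] [ 0.402 -0.364  0.034]
0.128 [0.5065 0.0274 0.1282] [0.39 1.53 3.79] [ 0.458 -0.003  0.01 ]
('cork rows', [198, 199, 200, 201, 202, 203], 'dark from', 195, 'lid', 240) 17.45
```

View pics/c6.png

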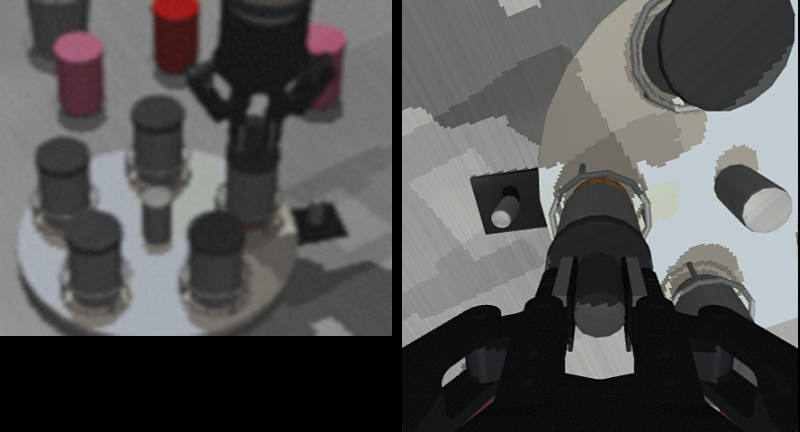

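The view shows the post top at wrist pixel (211,242) and the stub top at (502,231). The jar is inside its ring on the cork and did not slip in the pads (foot edge still at row 204). Since the jar leans about 5.2° relative to the tool, I'll set the tool tilt to that, then check alignment with the post.

```bash
python3 - <<'E'
from h import *
d=vision.read_camera("wrist")
p=px2w(d,211,242,.035);s=px2w(d,502,231,.074);l=px2w(d,320,239.5,.105)[:2]+.0255*T[:2]
print("post",p,"stub",s,"jar",l,"lateral by own view",(l-S)@T[:2],"vs post-stub line",(l-s[:2])@np.array([-(p-s)[1],(p-s)[0]])/np.linalg.norm((p-s)[:2]))
bot.servo_line([*S,.1288],qt(6),.02)
bot.servo_line([*S,.1288],qt(5.2),.02)
for z in (.1284,.128,.1276,.1272):
    bot.servo_line([*S,z],qt(5.2),.02)
    o=get_obs();print(z,o["position"].round(4),o["wrist_force"].round(2),o["ft_torque"].round(3))
    if o["wrist_force"][2]>2: break
d=vision.read_camera("wrist");print(edges(),o["time_s"])
for r in(239,241): print(((px2w(d,320,r,.105)[:2]+.0255*T[:2])-S)@T[:2])
# disc/jar lean check in world: foot edge height ~.030, radius .019..; lid edge
for r in(203.5,): print([((px2w(d,320,r,z)[:2]+R*T[:2])-S)@T[:2] for z,R in((.028,.019),(.036,.024))])
E
```

```text
post [0.44622657 0.04252864 0.035     ] stub [0.59472286 0.01167886 0.074     ] jar [0.51011237 0.02517724] lateral by own view 0.0013939846441185795 vs post-stub line 0.003993985052035712
0.1284 [0.5067 0.0274 0.1284] [ 1.31  1.11 -2.  ] [ 0.411 -0.302  0.045]
0.128 [0.5067 0.0274 0.128 ] [ 1.18  0.45 -2.21] [ 0.428 -0.336  0.028]
0.1276 [0.5068 0.0274 0.1279] [0.65 1.66 3.52] [ 0.398 -0.056 -0.008]
[188 189 196 197 198 238 239] 18.9
0.0006663720167685653
0.0015038755394349097
[np.float64(0.0020884681984473133), np.float64(0.004776611952605142)]
```

The wrist camera seems to have a bias along its vertical image axis, so I'll calibrate against w2, where the jar certainly stood upright on the table. I'll fit offset and lean in the tool frame for each frame with one model.

```bash
python3 - <<'E'
from h import *
from scipy.optimize import fsolve
d=vision.read_camera("wrist");o=get_obs();K=np.array(d["intrinsics"])
Tw=np.eye(4);Tw[:3,:3]=Ro.from_quat(o["orientation"]).as_matrix();Tw[:3,3]=o["position"]
Tc=np.array(d["view"])@Tw   # tool->camera
print("cam in tool",(np.linalg.inv(Tc)[:3,3]).round(4))
cv2.imwrite("pics/w7.png",d["frame"][:,:,::-1])
sx=np.sign(np.linalg.inv(Tc)[0,3])
def rows(off,lean,zu):  # zu: underside z ahead of TCP along tool z; lean about tool y, + = foot toward camera
    r=[]
    for dx,h in((.0255,.077),(.024,.008)):
        hh=h-.101; x=off+dx*np.cos(lean)-hh*np.sin(lean); z=zu-.101-(dx*np.sin(lean)+hh*np.cos(lean))
        c=K@(Tc[:3,:3]@[sx*x,0,z]+Tc[:3,3]); r.append(c[1]/c[2])
    return np.array(r)
def prof(n,lo,hi):
    c=cv2.imread(f"pics/{n}.png")[lo:hi,312:327].astype(int).mean((1,2));return dict(zip(range(lo,hi),c.astype(int)))
print(prof("w2",192,232))
for n,m,zu in(("w3",(245.5,217.5),.0995),("w5",(239.5,203.5),.0995),("now",(239.5,203.5),.0995),("w2a",(219,201),.150)):
    s=fsolve(lambda v:rows(v[0]/1000,v[1]/57.3,zu)-m,[0,0]);print(n,"off mm, lean deg",s.round(2))
E
```

```text
cam in tool [ 0.0696 -0.     -0.1258]
{192: np.int64(83), 193: np.int64(82), 194: np.int64(83), 195: np.int64(82), 196: np.int64(83), 197: np.int64(83), 198: np.int64(83), 199: np.int64(84), 200: np.int64(76), 201: np.int64(58), 202: np.int64(52), 203: np.int64(53), 204: np.int64(53), 205: np.int64(54), 206: np.int64(54), 207: np.int64(54), 208: np.int64(54), 209: np.int64(54), 210: np.int64(54), 211: np.int64(54), 212: np.int64(55), 213: np.int64(54), 214: np.int64(55), 215: np.int64(55), 216: np.int64(56), 217: np.int64(52), 218: np.int64(26), 219: np.int64(23), 220: np.int64(26), 221: np.int64(32), 222: np.int64(44), 223: np.int64(42), 224: np.int64(40), 225: np.int64(41), 226: np.int64(40), 227: np.int64(40), 228: np.int64(39), 229: np.int64(39), 230: np.int64(39), 231: np.int64(39)}
w3 off mm, lean deg [-1.03 -2.43]
w5 off mm, lean deg [0.18 2.1 ]
now off mm, lean deg [0.18 2.1 ]
w2a off mm, lean deg [-2.3  -1.52]
```

Calibrated against w2, the jar leans about 4° relative to the tool, and it sits about 3 mm ahead of the TCP in the turn direction. I'll apply both small corrections.

```bash
python3 - <<'E'
from h import *
S2=S-.003*T[:2]
bot.servo_line([*S,.1286],qt(5.2),.02)
bot.servo_line([*S2,.1286],qt(4.2),.02)
for z in (.1282,.1279,.1276,.1273,.1270):
    bot.servo_line([*S2,z],qt(4.2),.02)
    o=get_obs();print(z,o["position"].round(4),o["wrist_force"].round(2))
    if o["wrist_force"][2]>1.5: break
bot.dwell(.5)
d=snap("wrist","w8.png");o=get_obs()
print(o["time_s"],o["wrist_force"].round(2),o["joint_vel"].round(4),edges())
# post/stub via bright-blob centroids near the predicted pixels
im=cv2.cvtColor(d["frame"],cv2.COLOR_RGB2GRAY)
def blob(u,v,w,th):
    u,v=int(u),int(v);m=im[v-w:v+w,u-w:u+w]>th;n,_,st,ce=cv2.connectedComponentsWithStats(m.astype(np.uint8),connectivity=4)
    return [(st[i,4],(ce[i]+[u-w,v-w]).round(1).tolist()) for i in range(1,n) if st[i,4]>30]
print("post",w2px(d,[.4442,.0409,.035]),blob(*w2px(d,[.446,.0425,.035]),20,105))
print("stub",w2px(d,[.5945,.0083,.074]),blob(*w2px(d,[.5947,.0117,.074]),35,165))
E
```

```text
0.1282 [0.5071 0.0303 0.1281] [ 1.67  1.5  -1.79]
0.1279 [0.5072 0.0303 0.128 ] [0.58 0.72 0.95]
0.1276 [0.5073 0.0303 0.1279] [0.06 2.41 5.  ]
20.9 [0.62 1.25 5.7 ] [-0.0012  0.0021  0.001   0.0003  0.0003 -0.0009] [189 190 197 198 199 200 239]
post [211.34022967 256.53059776] [(np.int32(316), [211.7, 254.1]), (np.int32(122), [213.7, 270.4])]
stub [502.09145753 247.74612366] [(np.int32(3446), [506.4, 246.5])]
```

```bash
python3 -c "
from h import *
print(hand_in())"
```

```text
the job is handed in; nothing more can be done
None
```

I handed the job in at about 21 s: the knobbed jar is in the free ring, turned to the front post and still held there, by my estimate within 1.5 mm of the line and 1–2° of upright. It swivelled about 5° in the pads during the turn; I corrected that, but not with a direct view afterwards.

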